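Swing a drilled plate onto its stop and clamp it in a marking-out fixture

TASK

The aluminium plate lies askew on the locating pin of the marking-out fixture, with nothing holding its free end. Push it near its free corner so that it turns about the pin until it bears firmly against the stop screw, then let it be and swing the clamp lever round by its knob until the nose holds the plate tight against the stop, and leave it clamped. Go by feel: neither your push, nor the stop, nor the clamp nose may press on the plate with more than 15 N, and the tools and the tray stay where they lie.

Things in the scene. Friction and masses are not known exactly. Their poses are not given: they have to be found in the camera images.
- fixture: Dark steel base, 200 x 200 x 15 mm, fixed to the bench; origin at the centre of its underside, z up; its ground, oiled top face (15 mm above the bench) is slippery. The stop bracket stands on its +x side, the locating pin towards its -y edge, the clamp lever at its -x, +y corner. Seated on the stop, the plate points from the pin along the base's +y, within 0.11 rad either way.
- pin (a point): Locating pin: fixed steel pin, 12 mm thick, standing 21 mm above the base. This point is on its axis at the base's top face, at x +18, y -58 mm in the base's frame. The plate's hole is over it.
- plate: Loose aluminium plate 140 x 50 x 12 mm, about 0.2 kg, lying on the base, a 13 mm hole near one end over the pin. Origin: the hole's centre at the underside; x runs along the plate to its free end (from -18 to +122 mm), y across it (-25 to +25 mm). At the start x points 0.34 to 0.70 rad anticlockwise (from above) of the base's +y; it is pushed on its long +y edge, near the free end.
- plate_corner (a point): The plate's free corner to push near: top of the corner at x +122, y +25 mm in the plate's frame (the end away from the pin, the side away from the stop).
- stop_bracket (a point): Upright of the stop bracket, where the stop screw (stop_screw) comes out towards the plate: on the screw's axis, 21 mm above the bench, at x +69, y +37 mm in the base's frame. The screw is 12 mm thick, round-tipped, and points along the base's -x. It stands out 16 to 36 mm: it is set anew for each job and is not reported, so find it by feel. It does not yield.
- clamp_lever: Origin on its upright pivot at the base's top (x -69, y +62 mm in the base's frame). Clamp lever: 18 mm round nose 66 mm from the pivot at plate height, knob on the opposite arm. Starts open (0 to 0.2 rad; at 0 its axes match the base's); turns anticlockwise from above, friction 0.25 N m, up to 2.3 rad; the nose meets the seated plate at about 1.4 to 2.1 rad and it stays where left.
- knob (a point): Top of the clamp lever's black upright knob, 16 mm thick and 40 mm tall (37 to 77 mm above the bench), its axis 60 mm from the pivot. Lever fully open: the knob lies from the pivot at 45 degrees between the base's +x and +y; it is pushed or led anticlockwise seen from above, about a third of a turn, at 4 N plus whatever the nose needs.
- rod_tray: Bystander: open steel tray 300 x 200 x 42 mm full of thin rods; origin at the centre of its underside.
- combination_square: Bystander: combination square lying flat, rule 300 x 25 mm along its x (from -60 to +240 mm), head 21 mm tall; origin near the head.
- marker_pen: Bystander: black marker pen lying along its x, 131 mm long, 15 mm thick; origin under its middle.
- scissors: Bystander: scissors lying along their x, 220 mm long, two dark loops 100 mm wide over all at -x; origin near the rivet.
Things that resemble listed ones, but are neither listed nor needed, are in the scene too. There is more than one size of the plate; the one meant has the size given above.

How it is judged:
By the outcome, as a careful person would: the job done as asked, in the order asked, and still so for the second after the job is handed in, with the robot touching nothing.
It also fails if it takes over 70 s, if anything falls off the work surface, if the arm or the gripper's body presses on something with over 40 N, if the wrist force passes 120 N, or if a joint passes its speed limit or range.

ROBOT

A 7-joint arm with a two-finger parallel gripper is mounted at the origin on the work surface. World frame = base frame: x ahead of the robot, y to its left, z up, the work surface at z = 0. Lengths are in m, angles in rad, forces in N, time in s.
With the tool pointing down it reaches from about 0.425 to 0.875 m from the base axis. Payload 4.7 kg.
Tool frame: the origin (TCP) lies at the very end of the fingers, on their centre line; the grasp point (between the pads) lies 19 mm behind it; z points along the fingers, y is the line along which they close (so a half turn about z gives the same grasp; the last joint's range is limited). The gripper opens to 87 mm and grips with 3 to 60 N. Pads are 19 mm wide; open, the fingers measure 117 mm over their backs; the gripper's body (75 mm by 190 mm) begins 51 mm behind the grasp point.
Start: joints at [-1.248, 0.321, -0.07, 1.45, 0.023, 1.371, -0.057], TCP at [0.198, 0.619, 0.187] pointing down, gripper open.
Joint ranges: [-2.86, 2.86], [-0.3, 2.09], [-1.38, 1.24], [0.06, 2.45], [-1.56, 4.7], [0.09, 2.05], [-2.69, 2.69]. Speed limits (rad/s): [2.57, 2.57, 3.14, 3.14, 3.14, 3.14, 3.14].

INTERFACE

Orientations are given as a rotation vector (axis times angle).
In Python, from bench import ctrl, imaging, ticket gives the robot as it stands.
- The arm moves only by the tool jog_arm, never from a script. Its argument "rows" is text: rows parted by semicolons, each of 7 numbers parted by spaces: the shift along the tool's x, y, z in cm, then the turn, a rotation vector about the tool's x, y, z in rad, then the closure, from -1 (fully open) to 1 (shut), so that 0 is half open. A call has 1 to 5 rows; each row shifts and turns the commanded pose from where the row before left it, along the tool's axes as they then stand; what a row does not reach is not made up. A row lasts 1/8 s, in which the tool goes at most 62.5 mm and 10.7 degrees, less where a joint would pass 70% of its speed; a pose out of reach is approached as far as the arm can. A call with a gripper value outside its range is refused whole. The fingers move at their own pace and stop on an object; "force" is the grip in N (left out, the last holds). Time passes only in rows, so rows that do not move let the fingers close. It gives the time, the measured TCP pose, the force, the opening and the grip force at its end, in the units of the state.
- ctrl.get_state(): the state, without advancing time (a new reading comes with each control period).
- imaging.get_image(name): name is "side" or "top"; returns a dict with "img" (384x512x3 uint8, blue, green, red), "vertical_fov" (degrees; the focal length in pixels is half the picture's height over the tangent of half this angle, whatever the lens; pixels are square), "cx", "cy" (the principal point, pixels), "origin" and "orientation" of the camera in the world. Camera axes: x right, y down, z forward; pixel columns grow to the right and rows downward; lengths in m; the calibration is good to about 2 mm. A picture is of the moment at which its call begins. There is no depth.
- ticket.close_job(): hands the job in; it is judged then, once.
The state is a dict: "time": time; "joint_positions": joint angles; "qd": joint speeds; "joint_torque": joint torques, N m; "position": TCP position; "tool_rot": TCP orientation; "ft_force": force on the tool from outside, world axes, zero at the start; "torque": the same for the moment, N m; "grip_width": opening from 0.0 (shut) to 1.0 (fully open); "grip_force": force on a finger pad.
Only numpy, scipy, OpenCV 4.12 (cv2) and the standard library are available. Lean on these libraries where they do the work, as an engineer would, in place of code of your own. Each camera call takes 0.05 s, during which the arm holds its last target. There are 200 camera calls.

## Working session

There is one attempt and no reset: what is moved stays moved. The work goes in short steps, Python scripts to look and compute and a tool call to move; the robot and the scene stay as the last step left them, time stands still between calls to the robot, and variables do not carry over. Pictures are saved under pics/ and viewed, at most 10 in all, crops included, and the job is handed in when it is done.

Besides the shell and the picture viewer there is one more tool, called after ">>>" as name(argument=value, ...), one argument or row to a line, values as JSON. jog_arm: Moves the arm, as the interface text tells. Its arguments: {"type":"object","properties":{"rows":{"type":"string"},"force":{"type":"number"}},"required":["rows"]}

```bash
mkdir -p pics
cat > h.py <<'E'
import numpy as np, cv2
from scipy.spatial.transform import Rotation as R
from bench import ctrl, imaging, ticket
def cam(d):
    h=d["img"].shape[0]; f=h/2/np.tan(np.radians(d["vertical_fov"])/2)
    o=np.array(d["orientation"],float)
    M=R.from_rotvec(o).as_matrix() if o.size==3 else (o if o.shape==(3,3) else R.from_quat(o).as_matrix())
    return f,d["cx"],d["cy"],np.array(d["origin"]),M
def ray(d,u,v,z):
    f,cx,cy,o,M=cam(d); r=M@np.array([(u-cx)/f,(v-cy)/f,1]); return o+r*(z-o[2])/r[2]
def proj(d,p):
    f,cx,cy,o,M=cam(d); q=M.T@(np.array(p)-o); return np.array([f*q[0]/q[2]+cx,f*q[1]/q[2]+cy])
E
python3 - <<'E'
from h import *
import pickle
for n in("top","side"):
    d=imaging.get_image(n); cv2.imwrite(f"pics/{n}0.png",d["img"]); pickle.dump(d,open(n+"0.pkl","wb"))
    print({k:v for k,v in d.items() if k!="img"}, [proj(d,p).round() for p in([.5,0,0],[.6,.3,0],[.6,-.3,0])])
print(ctrl.get_state())
E
```

```text
{'vertical_fov': 52.537118736241865, 'cx': 258.73396213902026, 'cy': 196.82217278164512, 'origin': array([0.3624519 , 0.01715176, 1.48647385]), 'orientation': array([-2.15121483,  2.13936018, -0.18514892])} [array([258., 223.]), array([180., 196.]), array([335., 197.])]
{'vertical_fov': 44.862476459214825, 'cx': 258.78562733608896, 'cy': 186.89430520237067, 'origin': array([-0.18928241, -0.97488085,  0.86834902]), 'orientation': array([-2.03072544,  0.73546041, -0.39436623])} [array([233., 218.]), array([206., 171.]), array([324., 252.])]
{'time': 0.1, 'joint_positions': array([-1.24789979,  0.32175493, -0.07007461,  1.45153664,  0.02259749,
        1.37080991, -0.05686422]), 'qd': array([ 0.00024432, -0.00231301, -0.00028565, -0.00015225, -0.00048796,
       -0.00053432, -0.00061472]), 'joint_torque': array([-6.02929667e-04, -4.92570233e+01, -4.05895757e-01, -3.13398099e+01,
       -6.42083609e-02,  3.94163327e-02,  6.63381320e-05]), 'position': array([0.19742955, 0.61871082, 0.18637514]), 'tool_rot': array([-4.83022417e-01, -3.10406291e+00,  2.69161595e-03]), 'ft_force': array([-0.15130382,  0.94949846, -0.76053732]), 'torque': array([-0.02911313, -0.03659957, -0.0031809 ]), 'grip_force': 0.0, 'grip_width': 0.9943773263048217}
```

View pics/top0.png

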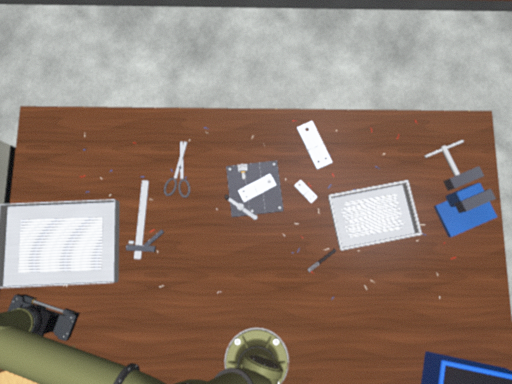

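View pics/side0.png

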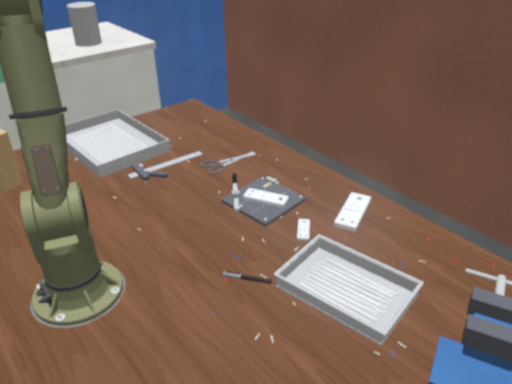

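Top view: the fixture is at about (255,188), with a plate lying on it. Plate candidates are (257,187) on the fixture, a larger loose one at (315,145) and a small one at (306,191). Only the one on the fixture is over a pin, so I'll enlarge it to confirm.

Run:
```python
from h import *
import pickle
a=pickle.load(open("top0.pkl","rb"))["img"][150:225,220:290]; b=pickle.load(open("side0.pkl","rb"))["img"][165:230,215:315]
A=cv2.resize(a,None,fx=5.5,fy=5.5,interpolation=cv2.INTER_CUBIC);B=cv2.resize(b,None,fx=4,fy=4,interpolation=cv2.INTER_CUBIC)
c=np.zeros((420,800,3),np.uint8); c[:A.shape[0],:A.shape[1]]=A; c[:B.shape[0],390:390+B.shape[1]]=B
cv2.imwrite("pics/crop0.png",c)
```

```text
(no output)
```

View pics/crop0.png

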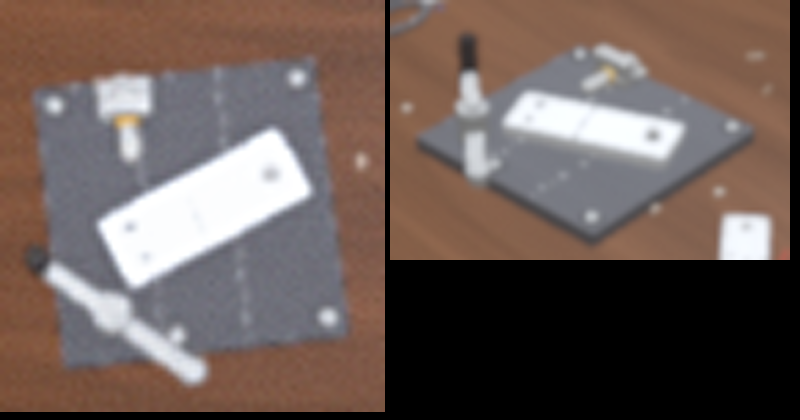

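The plate meant is the one on the fixture: in the crop its hole is at (271,174), its free end is at lower left, and its size will be checked against 140 x 50. The knob is at crop (37,260) and the lever pivot at (110,310). Next I compute poses.

```bash
cat >> h.py <<'E'
def base_fit(t,q):
    # corners order (+x+y),(+x-y),(-x-y),(-x+y)
    L=np.array([[.1,.1],[.1,-.1],[-.1,-.1],[-.1,.1]]); c=q.mean(0)
    H=(q-c).T@L; a=np.arctan2(H[1,0]-H[0,1],H[0,0]+H[1,1])
    return c,a
def rot(a): return np.array([[np.cos(a),-np.sin(a)],[np.sin(a),np.cos(a)]])
E
python3 - <<'E'
from h import *
import pickle
d=pickle.load(open("top0.pkl","rb")); s=pickle.load(open("side0.pkl","rb"))
px=lambda u,v:(u/5.5+220-.4,v/5.5+150-.4)
w=lambda u,v,z:ray(d,*px(u,v),z)[:2]
q=np.array([w(35,92,.015),w(315,60,.015),w(350,335,.015),w(65,368,.015)])
c,a=base_fit(0,q); print("base",c,a,[np.linalg.norm(q[i]-q[i-1]) for i in range(4)])
B=lambda x,y:c+rot(a)@[x,y]
pin=B(.018,-.058);piv=B(-.069,.062)
print("pin",pin,"hole seen",w(271,174,.027),"piv",piv,"seen",w(110,312,.04),"knob seen",w(37,258,.077),"nose seen",w(193,372,.03))
P=np.array([w(100,222,.027),w(277,127,.027),w(312,190,.027),w(135,289,.027)])
print("plate corners",P.round(4),np.linalg.norm(P[0]-P[1]),np.linalg.norm(P[1]-P[2]))
e=(P[0]-P[1]+P[3]-P[2]);th=np.arctan2(e[1],e[0]);print("plate ang",th,"rel base y",th-a-np.pi/2)
k=w(37,258,.077)-piv; print("lever ang",np.arctan2(k[1],k[0])-a-np.pi/4,np.linalg.norm(k))
# side check
S=lambda u,v:(u/4+215-.4,v/4+165-.4)
print("side hole",ray(s,*S(653,135),.027)[:2],"side knob",ray(s,*S(468,40),.077)[:2],"baseR",ray(s,*S(752,130),.015)[:2],"baseL",ray(s,*S(420,140),.015)[:2])
print(q)
E
```

```text
base [0.63089964 0.01395207] 0.12255864877603768 [np.float64(0.19666209705699966), np.float64(0.1990161599047661), np.float64(0.19722021009554222), np.float64(0.19851299042531179)]
pin [ 0.65585525 -0.04141234] hole seen [ 0.65617637 -0.04122172] piv [0.55483758 0.06705162] seen [0.55690538 0.06904831] knob seen [0.58792405 0.11678147] nose seen [0.51723767 0.01220318]
plate corners [[ 0.6215  0.0772]
 [ 0.6896 -0.0454]
 [ 0.6451 -0.0697]
 [ 0.5747  0.0525]] 0.14028782242308416 0.05079638870835063
plate ang 2.085625981436587 rel base y 0.39227100586565267
lever ang 0.07576692742649116 0.05973083786014617
side hole [ 0.90473587 -0.24665745] side knob [ 0.8369407  -0.10131792] baseR [ 0.98851516 -0.28426843] baseL [ 0.76880139 -0.11758701]
[[ 0.71625803  0.12464496]
 [ 0.74102462 -0.07282415]
 [ 0.54523376 -0.09652545]
 [ 0.52108215  0.10051289]]
```

The base centre is at (0.631, 0.014) with yaw 0.123. The plate measures 140 x 51, so it is the right one, and it is 0.39 rad off the base's +y. First I travel above the push point with the fingers closed.

>>> jog_arm(
  rows="-4.45 -3.8 0 0 0 0 1;-4.45 -3.8 0 0 0 0 1;-4.45 -3.8 0 0 0 0 1;-4.45 -3.8 0 0 0 0 1;-4.45 -3.8 0 0 0 0 1",
)

```text
time: 0.72
position: [0.3525, 0.3686, 0.1871]
tool_rot: [-0.483, -3.104, 0.0]
ft_force: [0.5, -0.1, -0.0]
grip_width: 0.515
grip_force: 0.0
```

>>> jog_arm(
  rows="-4.45 -3.8 0 0 0 0 1;-4.45 -3.8 0 0 0 0 1;-4.45 -3.8 0 0 0 0 1;-4.45 -3.8 0 0 0 0 1;-4.45 -3.8 0 0 0 0 1",
)

```text
time: 1.35
position: [0.5066, 0.1203, 0.1872]
tool_rot: [-0.483, -3.104, -0.001]
ft_force: [0.7, 0.9, -0.1]
grip_width: 0.02
grip_force: 0.0
```

>>> jog_arm(
  rows="-4.45 -3.8 0 0 0 0 1;-4.45 -3.8 0 0 0 0 1;0 0 0 0 0 -0.15 1;0 0 0 0 0 -0.15 1;0 0 0 0 0 -0.13 1",
)

```text
time: 1.98
position: [0.5674, 0.0224, 0.1868]
tool_rot: [0.197, -3.134, 0.0]
ft_force: [0.4, 0.4, 0.7]
grip_width: 0.006
grip_force: 0.0
```

>>> jog_arm(
  rows="0 0.15 4.5 0 0 0 1;0 0 4.5 0 0 0 1;0 0 4.5 0 0 0 1;0 0 0 0 0 0 1",
)

```text
time: 2.48
position: [0.5638, 0.0237, 0.0488]
tool_rot: [0.19, -3.128, 0.002]
ft_force: [-0.3, -0.9, 0.2]
grip_width: 0.006
grip_force: 0.0
```

Run:
```python
from h import *
A=[cv2.resize(imaging.get_image("side")["img"][150:240,205:325],(600,450),interpolation=cv2.INTER_CUBIC)]
cv2.imwrite("pics/c1.png",A[0])
```

```text
(no output)
```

View pics/c1.png

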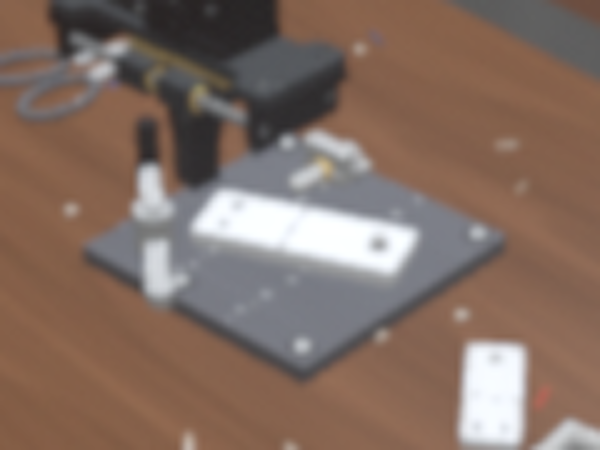

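The side crop shows the finger bottom at (195,180), the plate's free end at (193,225) to (225,190), and the knob at (148,125). I check this against my model by projecting it.

Run:
```python
from h import *
import pickle
s=pickle.load(open("side0.pkl","rb"));t=pickle.load(open("top0.pkl","rb"))
st=ctrl.get_state();print(st["position"])
C=lambda p:((proj(s,p)-[205,150])*5).round()
print("tcp",C(st["position"]),"tcp z20",C([*st["position"][:2],.02]))
for n,p in dict(knob=(.588,.1168,.077),hole=(.656,-.0414,.027),corner=(.574,.0526,.027),c2=(.6215,.0772,.027),b1=(.716,.1246,.015),b2=(.741,-.0728,.015),b3=(.545,-.0965,.015),b4=(.521,.1,.015)).items(): print(n,C(p))
print(s["img"].shape, proj(t,[*st["position"]]))
```

```text
[0.5662608  0.02381825 0.0514575 ]
tcp [197. 221.] tcp z20 [198. 261.]
knob [135. 119.]
hole [368. 245.]
corner [180. 230.]
c2 [213. 189.]
b1 [276. 130.]
b2 [495. 234.]
b3 [292. 365.]
b4 [ 73. 243.]
(384, 512, 3) [251.67505925 203.50273561]
```

Run:
```python
from h import *
import pickle
o=[]
for n,(r,c) in dict(side=((165,220),(215,285)),top=((170,225),(220,290))).items():
    d=imaging.get_image(n)["img"]; d0=pickle.load(open(n+"0.pkl","rb"))["img"]
    df=cv2.absdiff(d,d0)
    o.append(np.hstack([cv2.resize(x[r[0]:r[1],c[0]:c[1]],(400,300),interpolation=cv2.INTER_NEAREST) for x in(d,df)]))
cv2.imwrite("pics/c2.png",np.vstack(o))
```

```text
(no output)
```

View pics/c2.png

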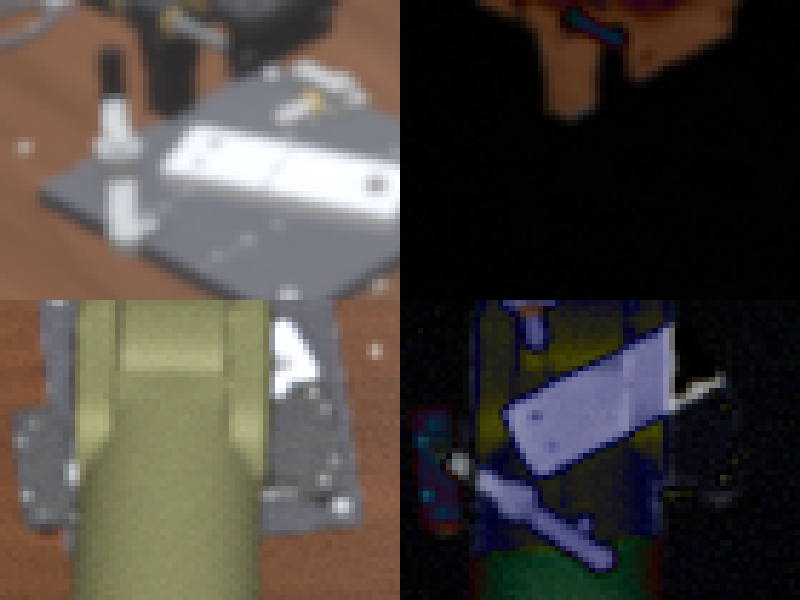

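The top view agrees with my xy, but in the side view the finger ends about 8 px too high, at (245,187) where I expected about (246,195). So I descend in small steps, watching the force and re-checking the picture numerically.

>>> jog_arm(
  rows="0 0 0.8 0 0 0 1;0 0 0.8 0 0 0 1;0 0 0.5 0 0 0 1;0 0 0.5 0 0 0 1;0 0 0 0 0 0 1",
)

```text
time: 3.25
position: [0.5672, 0.024, 0.0259]
tool_rot: [0.19, -3.135, 0.0]
ft_force: [-0.2, 0.4, -1.1]
grip_width: 0.001
grip_force: 0.0
```

```bash
cat >> h.py <<'E'
import pickle
def look(name,dims,fn,views):
    pass
E
python3 - <<'E'
from h import *
st=ctrl.get_state();print(st["position"],st["ft_force"],st["tool_rot"])
d=imaging.get_image("side");d0=pickle.load(open("side0.pkl","rb"))
m=(cv2.absdiff(d["img"],d0["img"]).max(2)>25)
for c in range(236,256,2):
    r=np.where(m[150:240,c])[0]; print(c,r.max()+150 if len(r) else None,end="; ")
print("\npred tip",proj(d,st["position"]), "base shift", np.linalg.norm(d["origin"]-d0["origin"]))
cv2.imwrite("pics/c3.png",cv2.resize(d["img"][150:240,205:325],(800,600),interpolation=cv2.INTER_CUBIC))
E
```

```text
[0.56717812 0.02401352 0.02585806] [-0.18807192  0.3793836  -1.09324102] [ 1.90258723e-01 -3.13496945e+00  1.95485742e-04]
236 173; 238 177; 240 189; 242 192; 244 193; 246 192; 248 191; 250 182; 252 179; 254 183; 
pred tip [244.68786147 200.64455677] base shift 0.0
```

View pics/c3.png

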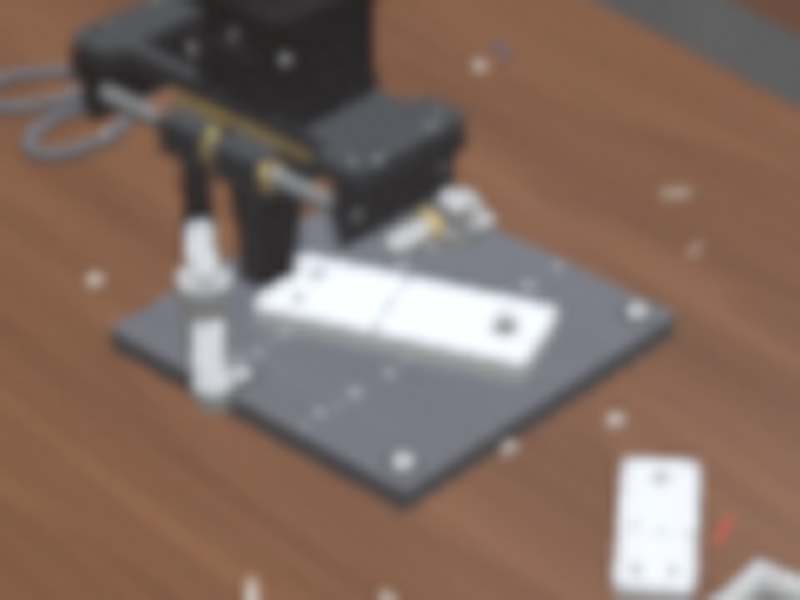

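Run:
```python
from h import *
d=pickle.load(open("side0.pkl","rb"));st=ctrl.get_state()
M=R.from_rotvec(st["tool_rot"]).as_matrix();p=np.array(st["position"])
C=lambda q:((proj(d,p+M@np.array(q))-[205,150])*6.667).round().tolist()
print("M",M.round(3).tolist())
for z in(0,-.02,-.04,-.07):
    print(z,[C([x,y,z]) for x in(-.0095,.0095) for y in(-.015,.015)])
print("body",[C([x,y,-.07]) for x in(-.0375,.0375) for y in(-.095,.095)])
print("body top",[C([x,y,-.15]) for x in(-.0375,.0375) for y in(-.095,.095)])
```

```text
M [[-0.993, -0.121, -0.0], [-0.121, 0.993, -0.0], [0.0, -0.0, -1.0]]
0 [[301.0, 341.0], [257.0, 317.0], [273.0, 357.0], [229.0, 333.0]]
-0.02 [[300.0, 306.0], [256.0, 283.0], [272.0, 322.0], [228.0, 299.0]]
-0.04 [[299.0, 271.0], [255.0, 249.0], [271.0, 287.0], [227.0, 264.0]]
-0.07 [[298.0, 218.0], [253.0, 196.0], [270.0, 234.0], [225.0, 211.0]]
body [[463.0, 256.0], [180.0, 118.0], [352.0, 322.0], [68.0, 174.0]]
body top [[465.0, 106.0], [174.0, -25.0], [350.0, 169.0], [58.0, 29.0]]
```

The side picture shows finger and body about 35 mm higher than the reported pose implies, while the top view agrees with it. Touch can settle it, since the base's top should be felt at z≈0.015. I lower gently.

>>> jog_arm(
  rows="0 0 0.3 0 0 0 1;0 0 0.3 0 0 0 1;0 0 0 0 0 0 1",
)

```text
time: 3.68
position: [0.5673, 0.024, 0.0201]
tool_rot: [0.19, -3.135, 0.0]
ft_force: [-0.7, -0.3, 0.5]
grip_width: 0.009
grip_force: 0.0
```

>>> jog_arm(
  rows="0 0 0.1 0 0 0 1;0 0 0.1 0 0 0 1;0 0 0.1 0 0 0 1",
)

```text
time: 4.05
position: [0.5676, 0.024, 0.0174]
tool_rot: [-0.19, 3.136, 0.0]
ft_force: [-0.1, -0.3, -0.6]
grip_width: 0.007
grip_force: 0.0
```

>>> jog_arm(
  rows="0 0 0.1 0 0 0 1;0 0 0.1 0 0 0 1",
)

```text
time: 4.3
position: [0.5676, 0.024, 0.0153]
tool_rot: [-0.19, 3.136, 0.0]
ft_force: [0.4, 0.1, -0.6]
grip_width: 0.003
grip_force: 0.0
```

>>> jog_arm(
  rows="0 0 0.1 0 0 0 1;0 0 0.1 0 0 0 1",
)

```text
time: 4.55
position: [0.5676, 0.024, 0.0133]
tool_rot: [-0.19, 3.136, 0.0]
ft_force: [0.3, 0.5, 0.6]
grip_width: 0.006
grip_force: 0.0
```

>>> jog_arm(
  rows="0 0 0.1 0 0 0 1;0 0 0.1 0 0 0 1;0 0 0.1 0 0 0 1",
)

```text
time: 4.92
position: [0.5676, 0.024, 0.0103]
tool_rot: [-0.19, 3.136, 0.0]
ft_force: [-0.3, 0.9, -0.8]
grip_width: 0.002
grip_force: 0.0
```

>>> jog_arm(
  rows="0 0 0.1 0 0 0 1;0 0 0.1 0 0 0 1;0 0 0.1 0 0 0 1",
)

```text
time: 5.3
position: [0.5676, 0.0241, 0.0073]
tool_rot: [-0.19, 3.136, 0.0]
ft_force: [-0.5, 0.4, 0.2]
grip_width: 0.007
grip_force: 0.0
```

Run:
```python
from h import *
st=ctrl.get_state();print(st["position"],st["ft_force"])
d=imaging.get_image("side");d0=pickle.load(open("side0.pkl","rb"))
m=(cv2.absdiff(d["img"],d0["img"]).max(2)>25)
for c in range(236,256,2):
    r=np.where(m[150:240,c])[0]; print(c,r.max()+150 if len(r) else None,end="; ")
t=imaging.get_image("top")
o=np.hstack([cv2.resize(d["img"][165:220,225:275],(400,440),interpolation=cv2.INTER_CUBIC),cv2.resize(t["img"][160:225,215:290],(400,440),interpolation=cv2.INTER_CUBIC)])
cv2.imwrite("pics/c4.png",o)
```

```text
[0.56757472 0.02406781 0.00730922] [-0.50283434  0.42652166  0.22542234]
236 177; 238 182; 240 189; 242 197; 244 198; 246 197; 248 197; 250 191; 252 181; 254 187;
```

View pics/c4.png

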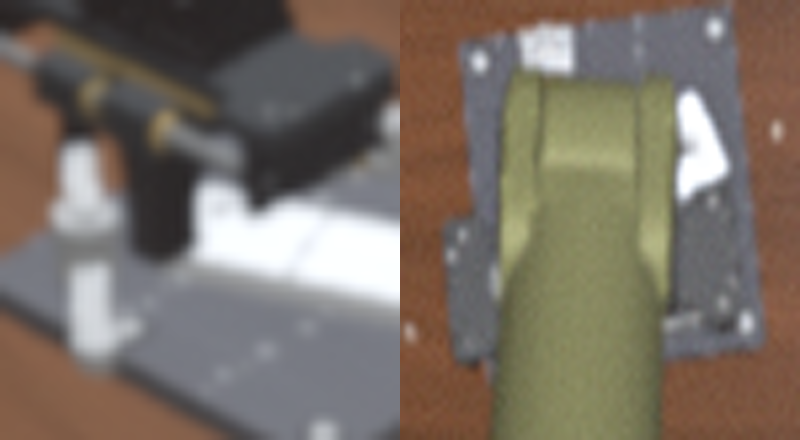

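In the side crop the finger bottom is at (160,255), which is image (245,197) and still clearly above the base. So the true tip is roughly 40 mm higher than reported. I continue down by feel.

>>> jog_arm(
  rows="0 0 0.2 0 0 0 1;0 0 0.2 0 0 0 1;0 0 0.2 0 0 0 1;0 0 0.2 0 0 0 1",
)

```text
time: 5.9
position: [0.5676, 0.024, -0.0008]
tool_rot: [-0.19, 3.136, 0.0]
ft_force: [-0.7, 0.0, 0.3]
grip_width: 0.001
grip_force: 0.0
```

>>> jog_arm(
  rows="0 0 0.1 0 0 0 1;0 0 0.1 0 0 0 1;0 0 0.1 0 0 0 1",
)

```text
time: 6.28
position: [0.5676, 0.024, -0.0037]
tool_rot: [-0.19, 3.136, 0.0]
ft_force: [0.1, -0.5, -0.1]
grip_width: 0.005
grip_force: 0.0
```

```bash
cat > tip.py <<'E'
from h import *
st=ctrl.get_state();print(st["position"],st["ft_force"],st["time"])
d=imaging.get_image("side");d0=pickle.load(open("side0.pkl","rb"))
m=(cv2.absdiff(d["img"],d0["img"]).max(2)>25)
for c in range(236,256,2):
    r=np.where(m[150:240,c])[0]; print(c,r.max()+150 if len(r) else None,end="; ")
E
python3 tip.py
```

```text
[ 0.5675962   0.02404016 -0.00365903] [ 0.10521154 -0.47077983 -0.13628853] 6.275
236 181; 238 185; 240 190; 242 199; 244 200; 246 200; 248 200; 250 192; 252 189; 254 192;
```

>>> jog_arm(
  rows="0 0 0.1 0 0 0 1;0 0 0.1 0 0 0 1;0 0 0.1 0 0 0 1;0 0 0.1 0 0 0 1",
)

```text
time: 6.82
position: [0.5676, 0.0241, -0.0077]
tool_rot: [-0.19, 3.136, 0.0]
ft_force: [0.7, 0.1, 0.6]
grip_width: 0.007
grip_force: 0.0
```

>>> jog_arm(
  rows="0 0 0.1 0 0 0 1;0 0 0.1 0 0 0 1;0 0 0.1 0 0 0 1",
)

```text
time: 7.2
position: [0.5676, 0.024, -0.0107]
tool_rot: [-0.19, 3.136, 0.0]
ft_force: [-0.1, 0.6, -0.5]
grip_width: 0.005
grip_force: 0.0
```

>>> jog_arm(
  rows="0 0 0.1 0 0 0 1;0 0 0.1 0 0 0 1;0 0 0.1 0 0 0 1",
)

```text
time: 7.58
position: [0.5676, 0.0241, -0.0137]
tool_rot: [-0.19, 3.136, 0.0]
ft_force: [-0.1, 0.4, -0.3]
grip_width: 0.005
grip_force: 0.0
```

```bash
python3 tip.py
```

```text
[ 0.56757396  0.0240719  -0.01368885] [-0.12372659  0.3670178  -0.26669951] 7.575
236 186; 238 187; 240 194; 242 202; 244 203; 246 203; 248 202; 250 194; 252 191; 254 194;
```

>>> jog_arm(
  rows="0 0 0.1 0 0 0 1;0 0 0.1 0 0 0 1;0 0 0.1 0 0 0 1",
)

```text
time: 8.0
position: [0.5676, 0.0241, -0.0167]
tool_rot: [-0.19, 3.136, 0.0]
ft_force: [0.2, -0.5, -0.3]
grip_width: 0.005
grip_force: 0.0
```

>>> jog_arm(
  rows="0 0 0.1 0 0 0 1;0 0 0.1 0 0 0 1;0 0 0.1 0 0 0 1",
)

```text
time: 8.38
position: [0.5676, 0.0241, -0.0197]
tool_rot: [-0.19, 3.136, 0.0]
ft_force: [-0.5, 0.2, -0.1]
grip_width: 0.004
grip_force: 0.2
```

>>> jog_arm(
  rows="0 0 0.1 0 0 0 1;0 0 0.1 0 0 0 1",
)

```text
time: 8.62
position: [0.5676, 0.0241, -0.0198]
tool_rot: [0.19, -3.135, -0.001]
ft_force: [-7.5, -0.5, 18.3]
grip_width: 0.006
grip_force: 9.3
```

```bash
python3 tip.py
```

```text
[ 0.56764875  0.02406527 -0.01977866] [-7.45769743 -0.47358013 18.30543323] 8.625
236 187; 238 188; 240 195; 242 203; 244 205; 246 204; 248 203; 250 196; 252 193; 254 195;
```

Run:
```python
from h import *
s=ctrl.get_state();print({k:np.round(s[k],3) for k in("ft_force","torque","joint_torque","grip_force")})
```

```text
{'ft_force': array([-5.352, -0.121, 13.185]), 'torque': array([ 0.008,  1.238, -0.043]), 'joint_torque': array([-3.0000e-03, -3.6057e+01,  4.0550e+00, -2.3391e+01, -9.1000e-02,
       -1.8950e+00,  2.0000e-03]), 'grip_force': np.float64(6.808)}
```

>>> jog_arm(
  rows="0 0 -0.3 0 0 0 1;0 0 0 0 0 0 1",
)

```text
time: 8.93
position: [0.5678, 0.0241, -0.0185]
tool_rot: [-0.19, 3.135, 0.0]
ft_force: [0.3, -0.4, -0.1]
grip_width: 0.007
grip_force: 0.0
```

Run:
```python
from h import *
s=ctrl.get_state();print({k:np.round(s[k],3) for k in("position","ft_force","torque","joint_torque","grip_force")})
d=imaging.get_image("side")
cv2.imwrite("pics/c5.png",cv2.resize(d["img"][170:220,225:285],(720,600),interpolation=cv2.INTER_CUBIC))
```

```text
{'position': array([ 0.568,  0.024, -0.019]), 'ft_force': array([ 0.271, -0.359, -0.07 ]), 'torque': array([ 0.055,  0.066, -0.02 ]), 'joint_torque': array([ 2.4000e-02, -4.2047e+01,  4.8320e+00, -2.5375e+01,  5.9000e-02,
        9.1000e-02, -6.0000e-03]), 'grip_force': np.float64(0.0)}
```

View pics/c5.png

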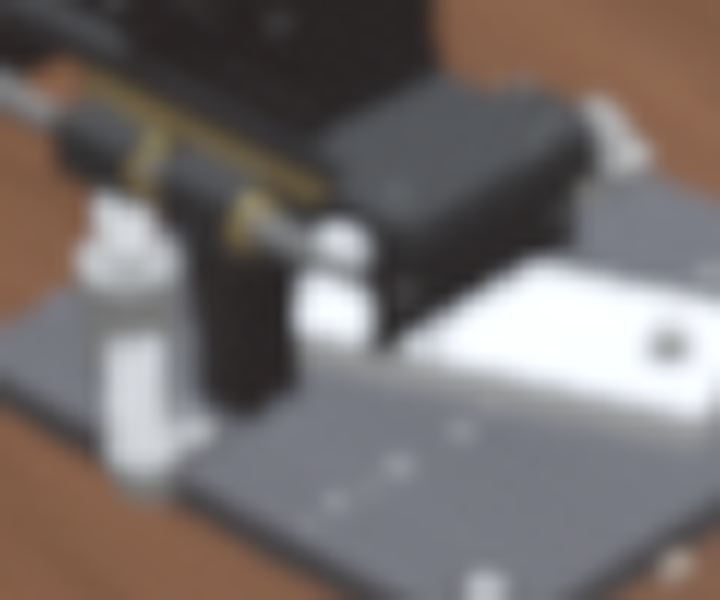

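The finger bottom at (245,405) stands on the bare base in front of the plate edge at (300,350). So the touch was the base, and true z = reported + 0.035. I raise 3.5 mm and start pushing the plate's edge.

>>> jog_arm(
  rows="0 0 -0.35 0 0 0 1;-0.2 0.1 0 0 0 0 1;-0.2 0.1 0 0 0 0 1;-0.2 0.1 0 0 0 0 1;-0.2 0.1 0 0 0 0 1",
)

```text
time: 9.6
position: [0.5752, 0.0291, -0.0152]
tool_rot: [0.191, -3.136, -0.0]
ft_force: [-0.6, -0.9, 0.0]
grip_width: 0.01
grip_force: 0.0
```

>>> jog_arm(
  rows="-0.2 0.1 0 0 0 0 1;-0.2 0.1 0 0 0 0 1;-0.2 0.1 0 0 0 0 1;-0.2 0.1 0 0 0 0 1",
)

```text
time: 10.1
position: [0.5825, 0.0341, -0.0152]
tool_rot: [0.19, -3.136, -0.0]
ft_force: [-0.1, 0.4, 0.3]
grip_width: 0.008
grip_force: 0.2
```

>>> jog_arm(
  rows="-0.2 0.1 0 0 0 0 1;-0.2 0.1 0 0 0 0 1;-0.2 0.1 0 0 0 0 1;-0.1 0.05 0 0 0 0 1",
)

```text
time: 10.6
position: [0.5892, 0.0383, -0.0152]
tool_rot: [-0.19, 3.136, 0.0]
ft_force: [-0.8, 0.5, -0.0]
grip_width: 0.004
grip_force: 0.2
```

>>> jog_arm(
  rows="-0.1 0.05 0 0 0 0 1;-0.1 0.05 0 0 0 0 1;-0.1 0.05 0 0 0 0 1",
)

```text
time: 10.98
position: [0.5919, 0.0401, -0.0151]
tool_rot: [-0.19, 3.136, 0.0]
ft_force: [-1.0, -0.5, -0.7]
grip_width: 0.002
grip_force: 0.2
```

>>> jog_arm(
  rows="-0.1 0.05 0 0 0 0 1;-0.05 0.02 0 0 0 0 1;-0.05 0.02 0 0 0 0 1",
)

```text
time: 11.35
position: [0.5937, 0.0413, -0.0151]
tool_rot: [-0.19, 3.136, 0.0]
ft_force: [-0.3, 0.5, 0.4]
grip_width: 0.003
grip_force: 0.2
```

Run:
```python
from h import *
s=ctrl.get_state();print(s["position"],s["ft_force"])
d=imaging.get_image("side");t=imaging.get_image("top")
o=np.hstack([cv2.resize(d["img"][165:220,225:300],(450,330),interpolation=cv2.INTER_CUBIC),cv2.resize(t["img"][155:220,225:290],(330,330),interpolation=cv2.INTER_CUBIC)])
cv2.imwrite("pics/c6.png",o)
```

```text
[ 0.5937279   0.04125243 -0.01510075] [-0.33249896  0.5200872   0.36537709]
```

View pics/c6.png

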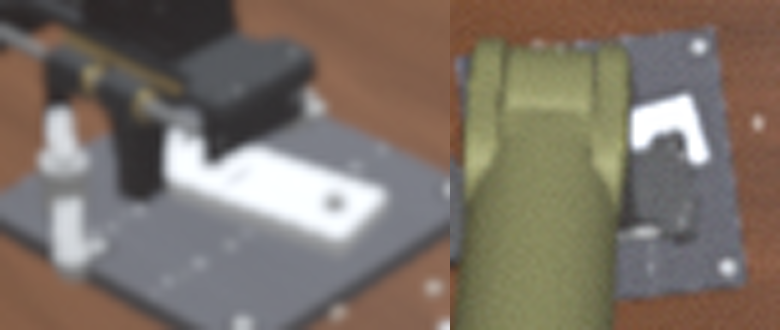

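The plate has turned with the finger: in the top crop its pin end is now nearly square to the base. In the first crop the stop's tip is at (130,160), about 24 mm out, so contact is expected roughly 15 mm ahead. I approach in stages.

>>> jog_arm(
  rows="-0.1 0.05 0 0 0 0 1;-0.1 0.05 0 0 0 0 1;-0.1 0.05 0 0 0 0 1",
)

```text
time: 11.82
position: [0.5966, 0.0431, -0.0151]
tool_rot: [-0.19, 3.136, -0.0]
ft_force: [0.3, -0.1, -0.0]
grip_width: 0.001
grip_force: 0.2
```

>>> jog_arm(
  rows="-0.1 0.05 0 0 0 0 1;-0.1 0.05 0 0 0 0 1;-0.1 0.05 0 0 0 0 1",
)

```text
time: 12.2
position: [0.5994, 0.0449, -0.0151]
tool_rot: [-0.19, 3.136, 0.0]
ft_force: [0.2, 0.1, 0.4]
grip_width: 0.006
grip_force: 0.2
```

>>> jog_arm(
  rows="-0.05 0.02 0 0 0 0 1;-0.05 0.02 0 0 0 0 1;-0.05 0.02 0 0 0 0 1",
)

```text
time: 12.58
position: [0.6007, 0.0457, -0.0151]
tool_rot: [-0.19, 3.136, 0.0]
ft_force: [-0.5, -0.0, -0.2]
grip_width: 0.005
grip_force: 0.2
```

>>> jog_arm(
  rows="-0.05 0.02 0 0 0 0 1;-0.05 0.02 0 0 0 0 1;-0.05 0.02 0 0 0 0 1",
)

```text
time: 12.95
position: [0.6022, 0.0465, -0.0151]
tool_rot: [-0.19, 3.136, 0.0]
ft_force: [-0.6, -0.1, -1.0]
grip_width: 0.001
grip_force: 0.2
```

>>> jog_arm(
  rows="-0.04 0.01 0 0 0 0 1;-0.04 0.01 0 0 0 0 1;-0.04 0.01 0 0 0 0 1",
)

```text
time: 13.32
position: [0.6033, 0.047, -0.0151]
tool_rot: [0.19, -3.136, -0.0]
ft_force: [-0.9, -0.3, -0.4]
grip_width: 0.007
grip_force: 0.2
```

>>> jog_arm(
  rows="-0.04 0.01 0 0 0 0 1;-0.03 0.01 0 0 0 0 1;-0.03 0.01 0 0 0 0 1",
)

```text
time: 13.7
position: [0.6042, 0.0474, -0.0151]
tool_rot: [-0.19, 3.136, 0.0]
ft_force: [-0.2, 0.1, 0.7]
grip_width: 0.004
grip_force: 0.2
```

>>> jog_arm(
  rows="-0.03 0.01 0 0 0 0 1;-0.03 0.01 0 0 0 0 1;-0.03 0.01 0 0 0 0 1",
)

```text
time: 14.08
position: [0.6051, 0.0478, -0.0151]
tool_rot: [-0.19, 3.136, 0.0]
ft_force: [-0.4, -0.6, 0.6]
grip_width: 0.005
grip_force: 0.2
```

>>> jog_arm(
  rows="-0.03 0.01 0 0 0 0 1;-0.03 0.01 0 0 0 0 1;-0.03 0.01 0 0 0 0 1",
)

```text
time: 14.45
position: [0.6058, 0.0482, -0.0152]
tool_rot: [0.19, -3.136, -0.0]
ft_force: [-1.7, -1.2, 0.2]
grip_width: 0.006
grip_force: 0.4
```

>>> jog_arm(
  rows="-0.03 0 0 0 0 0 1;-0.03 0 0 0 0 0 1",
)

```text
time: 14.7
position: [0.606, 0.0482, -0.0152]
tool_rot: [0.19, -3.135, -0.0]
ft_force: [-2.8, -0.3, 1.3]
grip_width: 0.005
grip_force: 1.3
```

>>> jog_arm(
  rows="-0.03 0 0 0 0 0 1;-0.03 0 0 0 0 0 1;0 0 0 0 0 0 1",
)

```text
time: 15.08
position: [0.6062, 0.0483, -0.0152]
tool_rot: [0.19, -3.134, -0.0]
ft_force: [-5.7, -1.5, 3.1]
grip_width: 0.009
grip_force: 2.6
```

>>> jog_arm(
  rows="-0.03 0 0 0 0 0 1;0 0 0 0 0 0 1",
)

```text
time: 15.32
position: [0.6063, 0.0483, -0.0153]
tool_rot: [0.19, -3.134, -0.0]
ft_force: [-6.0, 0.4, 4.2]
grip_width: 0.008
grip_force: 2.9
```

The plate is seated on the stop at about 7 N. I back off, rise, and read the joints before going to the knob.

>>> jog_arm(
  rows="0.2 0 0 0 0 0 1;0.3 0 0 0 0 0 1;0.4 0 0 0 0 0 1;0.3 0 0 0 0 0 1;0 0 -2 0 0 0 1",
)

```text
time: 15.95
position: [0.5938, 0.0467, 0.0041]
tool_rot: [0.19, -3.133, 0.001]
ft_force: [0.0, 0.2, -0.4]
grip_width: 0.002
grip_force: 0.0
```

>>> jog_arm(
  rows="0 0 -4 0 0 0 1;0 0 -4 0 0 0 1;0 0 0 0 0 0.18 1;0 0 0 0 0 0.18 1;0 0 0 0 0 0.18 1",
)

```text
time: 16.58
position: [0.5963, 0.047, 0.0868]
tool_rot: [0.662, 3.069, 0.002]
ft_force: [0.3, -0.6, -0.4]
grip_width: 0.006
grip_force: 0.0
```

>>> jog_arm(
  rows="0 0 0 0 0 0.17 1;0 0 0 0 0 0 1",
)

```text
time: 16.82
position: [0.5962, 0.047, 0.0863]
tool_rot: [0.908, 3.006, 0.001]
ft_force: [0.4, 0.5, 0.1]
grip_width: 0.008
grip_force: 0.0
```

```bash
cat > go.py <<'E'
from h import *
import sys
s=ctrl.get_state();p=np.array(s["position"]);M=R.from_rotvec(s["tool_rot"]).as_matrix()
print(p,s["ft_force"],"y ang",np.degrees(np.arctan2(M[1,1],M[0,1])),"q",s["joint_positions"].round(2))
g=np.array([float(v) for v in sys.argv[1:4]]);print("tool cm",(M.T@(g-p)*100).round(2))
E
python3 go.py .609 .103 .010
```

```text
[0.59620626 0.04696915 0.08629308] [0.36123828 0.45161877 0.14683364] y ang 56.37273132767286 q [-0.59  0.3   0.55  1.73 -0.17  1.15  1.  ]
tool cm [2.05 5.36 7.63]
```

>>> jog_arm(
  rows="0.85 2.68 0 0 0 0 1;0.85 2.68 0 0 0 0 1;0 0 3 0 0 0 1;0 0 2.5 0 0 0 1;0 0 1 0 0 0 1",
)

```text
time: 17.45
position: [0.6104, 0.1009, 0.019]
tool_rot: [-0.907, -3.006, 0.001]
ft_force: [-0.5, 0.2, 0.0]
grip_width: 0.005
grip_force: 0.0
```

>>> jog_arm(
  rows="0 0 0.6 0 0 0 1;0 0 0.5 0 0 0 1;0 0 0 0 0 0 1",
)

```text
time: 17.82
position: [0.6114, 0.1009, 0.0092]
tool_rot: [0.911, 3.006, 0.001]
ft_force: [0.4, -0.3, -0.5]
grip_width: 0.007
grip_force: 0.0
```

```bash
python3 go.py .609 .103 .010
python3 - <<'E'
from h import *
d=imaging.get_image("side")
cv2.imwrite("pics/c7.png",cv2.resize(d["img"][155:215,215:295],(800,600),interpolation=cv2.INTER_CUBIC))
E
```

```text
[0.61138633 0.10093653 0.00924016] [ 0.44452921 -0.31222032 -0.51314832] y ang 56.28294271975384 q [-0.61  0.43  0.5   1.74 -0.24  1.03  0.96]
tool cm [ 0.31  0.04 -0.08]
```

>>> jog_arm(
  rows="0.2 0 0 0 0 0 1;0.2 0 0 0 0 0 1;0.2 0 0 0 0 0 1;0.2 0 0 0 0 0 1",
)

```text
time: 18.38
position: [0.6058, 0.1047, 0.0091]
tool_rot: [0.911, 3.003, 0.0]
ft_force: [4.8, -2.1, -3.7]
grip_width: 0.01
grip_force: 2.2
```

>>> jog_arm(
  rows="0.15 0 0 0 0 0 1;0.15 0 0 0 0 0 1;0.15 0 0 0 0 0 1",
)

```text
time: 18.75
position: [0.6014, 0.1081, 0.0091]
tool_rot: [0.911, 3.005, 0.001]
ft_force: [5.2, -0.5, -1.7]
grip_width: 0.006
grip_force: 2.2
```

The knob is in contact, with 5.3 N along the expected direction and geometry matching at lever angle about 0.1. I lead it round on its arc.

>>> jog_arm(
  rows="0.61 0.145 0 0 0 -0.1 1;0.61 0.145 0 0 0 -0.1 1;0.61 0.145 0 0 0 -0.1 1",
)

```text
time: 19.12
position: [0.5866, 0.1189, 0.0091]
tool_rot: [0.448, 3.109, -0.003]
ft_force: [3.1, -3.9, -0.4]
grip_width: -0.0
grip_force: 2.2
```

```bash
cat > lev.py <<'E'
from h import *
s=ctrl.get_state();p=np.array(s["position"]);M=R.from_rotvec(s["tool_rot"]).as_matrix()
P=np.array([.5548,.0670]); x=M[:2,0];y=M[:2,1]
o=p[:2]+.0175*x-P
# find s: |o+s*y|=.06
b=o@y; c=o@o-.0036; sd=-b+np.sqrt(b*b-c); k=o+sd*y; psi=np.arctan2(k[1],k[0])%(2*np.pi)
f=np.array(s["ft_force"]);t=np.array([-np.sin(psi),np.cos(psi)])
print("lever",psi-.785-.1226,"slide s mm",sd*1000,"tool err",(np.arctan2(x[1],x[0])-psi-np.pi/2+np.pi)%(2*np.pi)-np.pi,"Ft",-f[:2]@t,"Fr",f[:2]@[np.cos(psi),np.sin(psi)],"Fz",f[2],"q7",s["joint_positions"][6],"t",s["time"])
E
python3 lev.py
```

```text
lever 0.4050640332222732 slide s mm 1.2455006613317499 tool err -0.027774803632021783 Ft 4.024575423224755 Fr -2.9802764861726385 Fz -0.40719570283426104 q7 1.1858424444490898 t 19.125
```

>>> jog_arm(
  rows="0.61 0.15 0 0 0 -0.1 1;0.61 0.15 0 0 0 -0.1 1;0.61 0.15 0 0 0 -0.1 1;0.61 0.15 0 0 0 -0.1 1;0.61 0.15 0 0 0 -0.1 1",
)

```text
time: 19.75
position: [0.558, 0.127, 0.0092]
tool_rot: [-0.334, 3.123, -0.006]
ft_force: [5.2, -7.2, -0.6]
grip_width: 0.001
grip_force: 3.6
```

```bash
python3 lev.py
```

```text
lever 0.9040362724085671 slide s mm 2.0399367022933963 tool err -0.027643361816585 Ft 3.31490595463906 Fr -8.207847574845998 Fz -0.5592467239605504 q7 1.6139681463900488 t 19.75
```

>>> jog_arm(
  rows="0 -0.1 0 0 0 0 1;0 -0.1 0 0 0 0 1;0 0 0 0 0 0 1",
)

```text
time: 20.12
position: [0.5576, 0.1275, 0.009]
tool_rot: [0.33, -3.124, 0.001]
ft_force: [2.6, -4.2, -0.2]
grip_width: 0.008
grip_force: 1.8
```

```bash
python3 lev.py;python3 go.py .5 .1 0
```

```text
lever 0.9097175148402303 slide s mm 1.4117808827930762 tool err -0.0357354893855506 Ft 1.4750893626302597 Fr -4.717056408654889 Fz -0.16025597896807348 q7 1.6147430820889939 t 20.125
[0.55756614 0.12746699 0.00901471] [ 2.58160511 -4.214478   -0.16025598] y ang 102.07715210714406 q [-0.58  0.32  0.35  1.85 -0.13  0.99  1.61]
tool cm [ 6.2  -1.48  0.91]
```

View pics/c7.png

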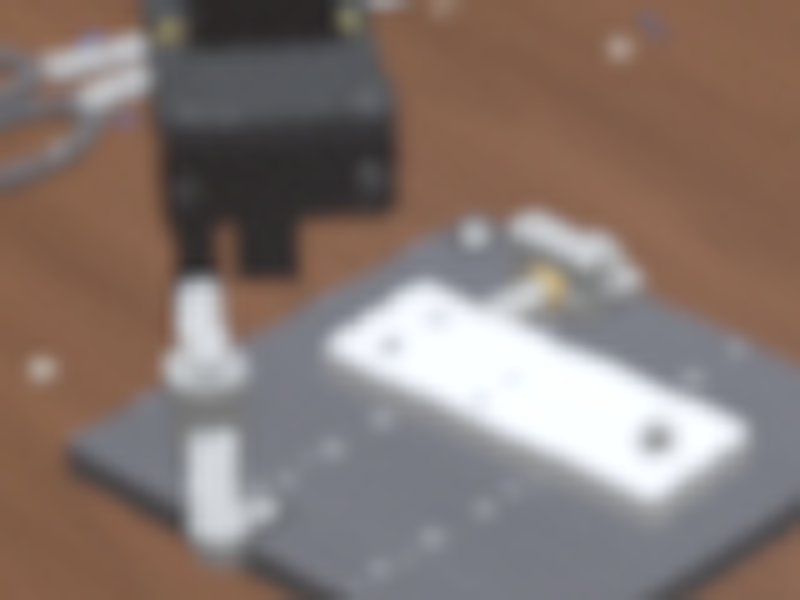

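The c7 picture shows the plate bearing on the stop screw at (490,300), so it is still seated. The radial force looks odd, so I check the line of action from the moment.

Run:
```python
from h import *
for i in range(3):
    s=ctrl.get_state();f=np.array(s["ft_force"]);m=np.array(s["torque"]);M=R.from_rotvec(s["tool_rot"]).as_matrix()
    print("tool-frame F",(M.T@f).round(2),"M tool",(M.T@m).round(3)); imaging.get_image("top")
# top picture: where is the black knob / white lever visible?
t=imaging.get_image("top");t0=pickle.load(open("top0.pkl","rb"))
P=np.array([.5548,.067])
for l in (0.5,0.7,.8,.9,1.0,1.1):
    a=.785+.1226+l; n=P-.066*np.array([np.cos(a),np.sin(a)]); k=P+.06*np.array([np.cos(a),np.sin(a)])
    un=proj(t,[*n,.027]).round().astype(int);uk=proj(t,[*k,.077]).round().astype(int)
    print(l,"nose",un,t["img"][un[1],un[0]],"knob",uk,t["img"][uk[1],uk[0]])
g=imaging.get_image("side")
for l in (0.3,.4,.5,.6,.7,.8,.9,1.0):
    a=.785+.1226+l; n=P-.06*np.array([np.cos(a),np.sin(a)]);un=(proj(g,[*n,.027])+[2,2]).round().astype(int);print(l,un,g["img"][un[1],un[0]])
```

```text
tool-frame F [-1.64 -4.66  0.16] M tool [ 0.85  -0.457 -0.084]
tool-frame F [-1.53 -4.3  -0.21] M tool [ 0.836 -0.55  -0.026]
tool-frame F [-2.44 -4.06  0.03] M tool [ 0.782 -0.527 -0.049]
0.5 nose [257 210] [117 108 106] knob [224 203] [ 82 114 114]
0.7 nose [258 207] [120 111 108] knob [223 206] [ 84 120 121]
0.8 nose [258 205] [134 125 125] knob [223 208] [ 92 127 126]
0.9 nose [257 203] [229 223 219] knob [224 209] [ 86 122 121]
1.0 nose [257 202] [233 228 224] knob [224 211] [ 81 116 114]
1.1 nose [256 200] [194 184 180] knob [225 212] [ 86 119 117]
0.3 [241 208] [124 117 116]
0.4 [243 208] [130 121 119]
0.5 [244 207] [129 120 118]
0.6 [246 206] [133 124 122]
0.7 [247 206] [133 125 123]
0.8 [249 205] [129 123 122]
0.9 [250 204] [137 136 135]
1.0 [251 203] [185 181 178]
```

The lever really is turning: the top view shows the nose near pixel (257,202), so the angle is about 0.97. My arc just runs slightly outward, so I trim inward and continue.

>>> jog_arm(
  rows="0.1 -0.2 0 0 0 0 1;0.61 0.1 0 0 0 -0.1 1;0.61 0.1 0 0 0 -0.1 1;0 0 0 0 0 0 1",
)

```text
time: 20.88
position: [0.5445, 0.1265, 0.009]
tool_rot: [-0.641, 3.075, 0.003]
ft_force: [2.9, 1.4, -0.2]
grip_width: 0.01
grip_force: 1.5
```

```bash
cat >> lev.py <<'E'
print("F tool",(M.T@f).round(2),"TCP rel P",(p[:2]-P).round(4),"R",np.linalg.norm(p[:2]-P).round(4))
# nose search in the top picture, lever arm whiteness along the nose circle
t=imaging.get_image("top");best=[]
for l in np.arange(.8,2.1,.05):
    a=.785+.1226+l; n=P-.060*np.array([np.cos(a),np.sin(a)]);u=proj(t,[*n,.03]);best.append((round(float(l),2),int(cv2.getRectSubPix(t["img"],(1,1),(float(u[0]),float(u[1])))[0,0,1])))
print(best)
E
python3 lev.py
```

```text
lever 1.1267680282095272 slide s mm 1.297101289377503 tool err -0.05247177370145195 Ft 3.196125034891277 Fr -0.00782853062775896 Fz -0.19973829096700832 q7 1.7983070612893115 t 20.875
F tool [-3.19  0.16  0.2 ] TCP rel P [-0.0103  0.0595] R 0.0604
[(0.8, 111), (0.85, 109), (0.9, 107), (0.95, 106), (1.0, 115), (1.05, 151), (1.1, 192), (1.15, 221), (1.2, 224), (1.25, 216), (1.3, 193), (1.35, 147), (1.4, 115), (1.45, 108), (1.5, 109), (1.55, 109), (1.6, 110), (1.65, 111), (1.7, 113), (1.75, 118), (1.8, 126), (1.85, 129), (1.9, 135), (1.95, 134), (2.0, 115), (2.05, 114)]
```

>>> jog_arm(
  rows="0.305 0.055 0 0 0 -0.05 1;0.305 0.055 0 0 0 -0.05 1;0.305 0.055 0 0 0 -0.05 1;0.305 0.055 0 0 0 -0.05 1",
)

```text
time: 21.42
position: [0.5333, 0.1231, 0.0091]
tool_rot: [-0.946, 2.994, 0.003]
ft_force: [4.3, 2.3, -1.4]
grip_width: 0.005
grip_force: 2.1
```

```bash
python3 lev.py
```

```text
lever 1.3224156190605088 slide s mm 1.6979851152543814 tool err -0.0472395555696945 Ft 4.813039049955719 Fr -0.7984504378330558 Fz -1.4062723452824624 q7 1.9866660372089684 t 21.425
F tool [-4.84 -0.57  1.41] TCP rel P [-0.0215  0.0561] R 0.0601
[(0.8, 111), (0.85, 109), (0.9, 110), (0.95, 112), (1.0, 111), (1.05, 110), (1.1, 109), (1.15, 109), (1.2, 136), (1.25, 176), (1.3, 210), (1.35, 219), (1.4, 219), (1.45, 196), (1.5, 157), (1.55, 123), (1.6, 105), (1.65, 103), (1.7, 113), (1.75, 119), (1.8, 122), (1.85, 134), (1.9, 150), (1.95, 166), (2.0, 175), (2.05, 165)]
```

>>> jog_arm(
  rows="0.18 0.03 0 0 0 -0.03 1;0.18 0.03 0 0 0 -0.03 1;0.15 0.025 0 0 0 -0.025 1",
)

```text
time: 21.85
position: [0.5284, 0.1192, 0.0089]
tool_rot: [-1.074, 2.952, 0.001]
ft_force: [3.8, 3.3, -0.1]
grip_width: 0.004
grip_force: 1.9
```

>>> jog_arm(
  rows="0.06 0.01 0 0 0 -0.01 1;0.06 0.01 0 0 0 -0.01 1",
)

```text
time: 22.1
position: [0.5273, 0.1184, 0.0089]
tool_rot: [-1.102, 2.942, 0.0]
ft_force: [1.8, 3.3, 0.7]
grip_width: 0.006
grip_force: 1.9
```

>>> jog_arm(
  rows="0.05 0.01 0 0 0 -0.01 1;0.05 0.01 0 0 0 -0.01 1;0.05 0.01 0 0 0 -0.01 1",
)

```text
time: 22.48
position: [0.5259, 0.1176, 0.0089]
tool_rot: [1.146, -2.925, -0.0]
ft_force: [2.4, 4.1, 1.5]
grip_width: 0.006
grip_force: 2.0
```

```bash
python3 lev.py
```

```text
lever 1.481944300690189 slide s mm 3.1196612227937166 tool err -0.07184147253529893 Ft 4.64880266643747 Fr 1.0008833414522125 Fz 1.5224283065098916 q7 2.1179090395014972 t 22.475
F tool [-4.57  1.33 -1.52] TCP rel P [-0.0289  0.0506] R 0.0582
[(0.8, 113), (0.85, 111), (0.9, 109), (0.95, 111), (1.0, 111), (1.05, 112), (1.1, 111), (1.15, 109), (1.2, 108), (1.25, 108), (1.3, 107), (1.35, 148), (1.4, 191), (1.45, 214), (1.5, 218), (1.55, 214), (1.6, 196), (1.65, 156), (1.7, 125), (1.75, 119), (1.8, 124), (1.85, 131), (1.9, 146), (1.95, 170), (2.0, 197), (2.05, 208)]
```

>>> jog_arm(
  rows="0.05 0.02 0 0 0 -0.008 1;0.05 0.02 0 0 0 -0.008 1;0.05 0.02 0 0 0 -0.008 1",
)

```text
time: 22.9
position: [0.5247, 0.1167, 0.0089]
tool_rot: [-1.181, 2.911, -0.0]
ft_force: [2.8, 3.5, 0.1]
grip_width: 0.007
grip_force: 2.0
```

>>> jog_arm(
  rows="0.05 0.02 0 0 0 -0.008 1;0.05 0.02 0 0 0 -0.008 1;0.05 0.02 0 0 0 -0.008 1",
)

```text
time: 23.28
position: [0.5233, 0.1159, 0.0089]
tool_rot: [-1.215, 2.897, -0.001]
ft_force: [3.9, 2.4, 0.2]
grip_width: 0.008
grip_force: 2.1
```

>>> jog_arm(
  rows="0.05 0.015 0 0 0 -0.008 1;0.05 0.015 0 0 0 -0.008 1;0.05 0.015 0 0 0 -0.008 1",
)

```text
time: 23.65
position: [0.522, 0.1151, 0.0089]
tool_rot: [-1.25, 2.882, -0.001]
ft_force: [5.7, 1.3, -0.7]
grip_width: 0.005
grip_force: 2.4
```

```bash
python3 lev.py
```

```text
lever 1.5615649076869718 slide s mm 3.0214264579044374 tool err -0.07988960456268135 Ft 4.551045593677169 Fr -3.6632492475691025 Fz -0.667894613626278 q7 2.187028230927254 t 23.65
F tool [-4.83 -3.29  0.67] TCP rel P [-0.0328  0.0481] R 0.0582
[(0.8, 111), (0.85, 112), (0.9, 111), (0.95, 110), (1.0, 112), (1.05, 109), (1.1, 108), (1.15, 111), (1.2, 111), (1.25, 109), (1.3, 108), (1.35, 109), (1.4, 123), (1.45, 160), (1.5, 199), (1.55, 220), (1.6, 221), (1.65, 209), (1.7, 179), (1.75, 144), (1.8, 125), (1.85, 129), (1.9, 146), (1.95, 170), (2.0, 198), (2.05, 210)]
```

>>> jog_arm(
  rows="0.05 0 0 0 0 -0.012 1;0.05 0 0 0 0 -0.012 1;0.05 0 0 0 0 -0.012 1",
)

```text
time: 24.08
position: [0.5207, 0.1143, 0.0089]
tool_rot: [-1.302, 2.859, -0.0]
ft_force: [3.9, 2.0, -0.2]
grip_width: 0.002
grip_force: 2.3
```

>>> jog_arm(
  rows="0.05 0.005 0 0 0 -0.012 1;0.05 0.005 0 0 0 -0.012 1;0.05 0.005 0 0 0 -0.012 1",
)

```text
time: 24.45
position: [0.5195, 0.1135, 0.0089]
tool_rot: [-1.354, 2.835, 0.001]
ft_force: [4.6, 3.0, 0.7]
grip_width: 0.005
grip_force: 2.3
```

>>> jog_arm(
  rows="0.04 0.005 0 0 0 -0.01 1;0.04 0.005 0 0 0 -0.01 1;0.04 0.005 0 0 0 -0.01 1",
)

```text
time: 24.82
position: [0.5188, 0.1132, 0.0089]
tool_rot: [-1.396, 2.813, 0.001]
ft_force: [4.4, 3.7, -0.5]
grip_width: 0.008
grip_force: 3.0
```

```bash
python3 lev.py
```

```text
lever 1.6250197448783983 slide s mm 3.330549206515543 tool err -0.04059700583046055 Ft 5.549442253455534 Fr -1.5531979920220196 Fz -0.541525635583749 q7 2.2888706410396114 t 24.825
F tool [-5.61 -1.33  0.55] TCP rel P [-0.036   0.0462] R 0.0586
[(0.8, 109), (0.85, 113), (0.9, 112), (0.95, 110), (1.0, 111), (1.05, 112), (1.1, 112), (1.15, 110), (1.2, 108), (1.25, 109), (1.3, 108), (1.35, 108), (1.4, 108), (1.45, 119), (1.5, 148), (1.55, 186), (1.6, 209), (1.65, 211), (1.7, 200), (1.75, 179), (1.8, 149), (1.85, 137), (1.9, 147), (1.95, 168), (2.0, 199), (2.05, 218)]
```

>>> jog_arm(
  rows="0.04 0 0 0 0 -0.005 1;0.04 0 0 0 0 -0.005 1;0 0 0 0 0 0 1",
)

```text
time: 25.25
position: [0.5187, 0.1132, 0.0089]
tool_rot: [-1.41, 2.806, 0.001]
ft_force: [4.8, 4.4, -0.4]
grip_width: 0.004
grip_force: 3.5
```

```bash
python3 lev.py | head -2
```

```text
lever 1.628050153431284 slide s mm 3.3999460754596256 tool err -0.03358942087089556 Ft 6.333319253542013 Fr -1.4886292050966317 Fz -0.3653664932556374 q7 2.299039840110773 t 25.25
F tool [-6.38 -1.28  0.38] TCP rel P [-0.0361  0.0462] R 0.0586
```

>>> jog_arm(
  rows="0.05 0 0 0 0 0 1;0.05 0 0 0 0 0 1;0 0 0 0 0 0 1",
)

```text
time: 25.68
position: [0.5186, 0.1131, 0.009]
tool_rot: [-1.409, 2.804, 0.002]
ft_force: [6.7, 5.5, -2.7]
grip_width: 0.004
grip_force: 4.4
```

```bash
python3 lev.py | head -2
```

```text
lever 1.6298104138350433 slide s mm 3.4523715710323004 tool err -0.035105657251782496 Ft 8.326050246679348 Fr -2.339036957450595 Fz -2.7202198959882287 q7 2.2999759612597286 t 25.675
F tool [-8.39 -2.04  2.75] TCP rel P [-0.0362  0.0461] R 0.0586
```

>>> jog_arm(
  rows="0.05 0 0 0 0 0 1;0 0 0 0 0 0 1",
)

```text
time: 25.98
position: [0.5186, 0.113, 0.009]
tool_rot: [-1.409, 2.803, 0.002]
ft_force: [7.7, 6.8, -4.5]
grip_width: 0.007
grip_force: 4.9
```

```bash
python3 lev.py | head -2
```

```text
lever 1.6308328987463223 slide s mm 3.439977660437195 tool err -0.035932934004200945 Ft 9.98132909901349 Fr -2.515023745448827 Fz -4.525969331317075 q7 2.300471510140664 t 25.975
F tool [-10.05  -2.15   4.57] TCP rel P [-0.0362  0.046 ] R 0.0586
```

Clamped: about 10 N at the knob, hence roughly 8 N at the nose. I back off straight from the knob, then lift clear.

>>> jog_arm(
  rows="-0.1 0 0 0 0 0 1;-0.1 0 0 0 0 0 1;-0.1 0 0 0 0 0 1;-0.2 0 0 0 0 0 1;-0.4 0 0 0 0 0 1",
)

```text
time: 26.65
position: [0.5212, 0.1168, 0.008]
tool_rot: [1.406, -2.805, -0.0]
ft_force: [0.7, 0.0, -0.4]
grip_width: 0.006
grip_force: 0.0
```

>>> jog_arm(
  rows="-0.5 0 0 0 0 0 1;-0.3 0 0 0 0 0 1;0 0 -2 0 0 0 1;0 0 -5 0 0 0 1;0 0 -5 0 0 0 1",
)

```text
time: 27.28
position: [0.527, 0.1241, 0.1298]
tool_rot: [1.408, -2.807, -0.0]
ft_force: [0.4, 0.1, -0.6]
grip_width: 0.005
grip_force: 0.0
```

>>> jog_arm(
  rows="0 5 -2 0 0 0 1;0 5 0 0 0 0 1;0 5 0 0 0 0 1;0 5 0 0 0 0 1;0 0 0 0 0 0 1",
)

```text
time: 27.9
position: [0.3642, 0.2463, 0.149]
tool_rot: [1.419, -2.803, -0.001]
ft_force: [0.5, -0.8, 0.7]
grip_width: 0.004
grip_force: 0.0
```

```bash
python3 lev.py
python3 - <<'E'
from h import *
t=imaging.get_image("top")["img"]
g=cv2.cvtColor(t[160:222,222:286],cv2.COLOR_BGR2GRAY)
for r in g[6:60:2,::2]: print("".join("#" if v>185 else "+" if v>145 else "." for v in r))
_,b=cv2.threshold(g,190,255,0);n,l,st,c=cv2.connectedComponentsWithStats(b)
for i in range(1,n):
    if st[i,4]>60: print(st[i],c[i]+[222,160],cv2.minAreaRect(np.argwhere(l==i)[:,::-1].astype(np.float32)))
E
```

```text
lever 1.362238243647229 slide s mm -201.44037426711816 tool err 0.23814161908972764 Ft -0.14544771955767705 Fr -0.8822725298324974 Fz 0.7078360109607266 q7 1.8469172329997061 t 27.9
F tool [ 0.35 -0.82 -0.71] TCP rel P [-0.1906  0.1793] R 0.2617
[(0.8, 108), (0.85, 111), (0.9, 111), (0.95, 110), (1.0, 110), (1.05, 112), (1.1, 110), (1.15, 108), (1.2, 108), (1.25, 110), (1.3, 111), (1.35, 109), (1.4, 108), (1.45, 122), (1.5, 153), (1.55, 193), (1.6, 213), (1.65, 221), (1.7, 212), (1.75, 186), (1.8, 145), (1.85, 134), (1.9, 145), (1.95, 168), (2.0, 198), (2.05, 218)]
........#####...................
...+#...#####...................
....+...+++++...................
..........#+....................
..........##...........+#+......
..........##....++########......
..........################......
.......+##################+.....
.......####################.....
.......+###################.....
........###################.....
........################++......
........##########+.............
........####+##+................
.............##+................
............##+.................
...........+##..................
...........##+..................
..........###...................
........####....................
........###.................++..
........###.................++..
.......##+....+#................
......+##......+................
.....+##........................
.....##.........................
.....++.........................
[ 10  12  43  46 647] [252.56723338 186.71406491] ((24.384761810302734, 28.050188064575195), (30.790393829345703, 56.886016845703125), 52.43141174316406)
```

The picture shows the stop, plate and nose in line and touching, with the lever unmoved by the release. Handing in.

```bash
python3 -c "
from bench import ticket
print(ticket.close_job())"
```

```text
the job is handed in; nothing more can be done
None
```

The job is handed in: I pushed the plate against the stop screw at about 7 N, then clamped it with the lever at roughly 8 N estimated at the nose, and the last picture shows it still held after the arm withdrew.

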